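# Change the dust extraction over to the hood at the fossil

## Task

The dust extraction is drawing at the empty hood while the fossil lies in front of the other one. Pull the slide gate of the fossil's hood out to its half-way notch, for a gentle draw, and only then push the other hood's gate fully home, so that the fan never has both gates shut. Leave the fossil and the other things on the bench where they are.

Things in the scene. Friction and masses are not known exactly. Their poses are not given: they have to be found in the camera images.
- knob_a (a point): Centre of the black knob of the gate at the fossil's hood, which starts shut. Round drum, 36 mm in diameter, 34 mm long along the slide, on a 12 mm stud; the blade's folded top edge lies 33 mm below the knob's centre. Site axes: z is the direction of pulling out, up, leaning 30 degrees from vertical to the robot's side; y level, along the trunk duct; x up the sloping duct, away from the robot.
- knob_b (a point): Centre of the black knob of the gate at the other, empty hood, which starts pulled open. Same sizes and axes as knob_a. Each knob only slides along its z. The hoods stand side by side, 300 mm apart, either one on the left.
- gate_a (a joint): How far the fossil's gate is pulled out, m: 0 home (shut), 0.044 half-way notch, 0.088 fully out (end stop). A spring ball holds the gate in each of these three seats: about 5 N extra to leave or enter a seat, felt up to 12 mm from it; within 6 mm it draws the gate in. Between seats it stays where left; plain sliding takes about 3 N; the blade weighs about 0.2 kg.
- gate_b (a joint): How far the empty hood's gate is pulled out, m: same meaning and notches as gate_a. It starts between 0.058 and 0.075 and passes over the half-way notch on its way home.
- hood_a: The fossil's hood: grey bell mouth (150 mm across) on an 82 mm duct that rises away from the robot at 30 degrees, with a square steel gate body (116 mm wide, 26 mm thick along the duct) whose blade (88 x 3 mm) slides out of its top edge. That edge lies 40 mm below the knob's centre when the gate is home. Origin on the bench under the gate's centre, which is 145 mm up; axis x away from the robot.
- hood_b: The empty hood, the same in all respects as hood_a.
- light_bar (a point): Centre of the underside of the aluminium light bar over both gates, 325 mm above the bench; the bar is 36 mm deep, 22 mm high and 700 mm long along y. Its front edge lies 14 mm further from the robot than the centre of a knob at home, so a tool held vertical over such a knob meets the bar: come in along the slide. Its posts stand 190 mm outside the knobs. Axes x, y as the hoods'.
- fossil: Fossil bone in a white plaster jacket, 120 x 165 x 58 mm, about 1 kg, loose on the bench in front of its hood's mouth, below the knob. Origin at the centre of its underside. To be left alone.
- tub: Open white plastic tub, 100 x 150 x 55 mm, loose on the bench in front of the other hood. Origin at the centre of its underside. To be left alone.
- brush: Brush, 170 mm long, lying on the bench between the fossil and the tub. To be left alone.
- flask: Black flask, 72 mm in diameter, 200 mm tall, standing upright at the right-hand side of the bench. Origin at the centre of its underside. To be left alone.

How it is judged (in metres and radians):
On the way, in this order (a step that is already met when the one before it is completed fails the run):
1. the fossil's gate sits in its half-way notch while the other is still open (value of joint gate_a between 0.04 and 0.048 m and value of joint gate_b above 0.02 m), for 0.2 s.
2. the other gate is pushed fully home (value of joint gate_b below 0.004 m and value of joint gate_a above 0.04 m), for 0.2 s.
At the end, for the whole second after the job is handed in: The fossil's gate rests in its half-way notch (44 mm out, within 4 mm), the other gate is home (within 4 mm), the fossil is within 15 mm and the tub, brush and flask within 20 mm of where they started (all of step 2 and value of joint gate_a below 0.048 m and distance of fossil from where it was at the start of the episode below 0.015 m and distance of each of tub, brush, flask from where it was at the start of the episode below 0.02 m); the robot touches nothing.
It fails at once if both gates shut at once after work has begun: the empty hood's gate under 20 mm while the fossil's is under 20 mm (value of joint each of gate_a, gate_b below 0.02 m).
It fails at once if the fossil is knocked or shifted (distance of fossil from where it was at the start of the episode above 0.015 m).
It fails at once if tub, brush or flask is shifted (distance of any of tub, brush, flask from where it was at the start of the episode above 0.02 m).
It also fails if it takes over 54 s, if anything falls off the work surface, if the arm or the gripper's body presses on something with over 40 N, if the wrist force passes 120 N, or if a joint passes its speed limit or range.

## Robot

A 6-joint arm with a two-finger parallel gripper is mounted at the origin on the work surface. World frame = base frame: x ahead of the robot, y to its left, z up, the work surface at z = 0. Lengths are in mm, angles in rad, forces in N, time in s.
With the tool pointing down it reaches from about 350 to 775 mm from the base axis. Payload 7.3 kg.
Tool frame: the origin (TCP) lies at the very end of the fingers, on their centre line; the grasp point (between the pads) lies 19 mm behind it; z points along the fingers, y is the line along which they close (so a half turn about z gives the same grasp; the last joint's range is limited). The gripper opens to 92 mm and grips with 3 to 60 N. Pads are 19 mm wide; open, the fingers measure 130 mm over their backs; the gripper's body (75 mm by 190 mm) begins 47 mm behind the grasp point.
Start: joints at [-1.417, 0.342, 1.524, -0, 1.275, -0.146], TCP at [155.07, -501.596, 226.741] pointing down, gripper open.
Joint ranges: [-2.53, 2.53], [-0.77, 2.02], [0.04, 2.7], [-1, 4.14], [0.28, 2.66], [-3.11, 3.11]. Speed limits (rad/s): [2.57, 2.57, 3.14, 3.14, 3.14, 3.14].

## Interface

Orientations are given as [roll, pitch, yaw] about the fixed x, y, z axes, in that order (R = Rz(yaw) Ry(pitch) Rx(roll)).
In Python, from plant import * gives the robot as it stands.
- The arm moves only by the tool arm_command, never from a script. Its arguments are lists of equal length, an entry for each row: "gripper": the finger opening in mm, from 0 to 91.8; "dp": the shift along the tool's x, y, z in units of 25 mm (1.0 is 25 mm), a list of three; "twist": the turn about the tool's z in units of 5 degrees (1.0 is 5 degrees). A call has exactly 5 rows; each row shifts and turns the commanded pose from where the row before left it, along the tool's axes as they then stand; what a row does not reach is not made up. A row lasts 1/8 s, in which the tool goes at most 62.5 mm and 10.7 degrees, less where a joint would pass 70% of its speed; a pose out of reach is approached as far as the arm can. A call is refused whole if a number of a shift passes 1 or a number of a turn 1, either way. A call with a gripper value outside its range is refused whole. The fingers move at their own pace and stop on an object; the grip force is fixed at half the most. Time passes only in rows, so rows that do not move let the fingers close, or fill a call up. It gives the time, the measured TCP pose, the force, the opening and the grip force at its end, in the units of the state.
- get_obs(): the state, without advancing time (a new reading comes with each control period).
- capture(name): name is "scene" or "top"; returns the picture (400x640x3 uint8, red, green, blue); there is no depth.
- get_calibration(name): a dict with "mtx" (3x3 intrinsics, pixels), "dist_coeffs" ([k1, k2, p1, p2, k3] as OpenCV has them; the pictures are not rectified), "position" and "attitude" of the camera in the world. Camera axes: x right, y down, z forward; pixel columns grow to the right and rows downward; lengths in mm; the calibration is good to about 2 mm. A picture is of the moment at which its call begins. get_calibration takes no time and is no camera call.
- close_job(): hands the job in; it is judged then, once.
The state is a dict: "time": time; "joint_positions": joint angles; "dq": joint speeds; "tau": joint torques, N m; "tool_pos": TCP position; "tcp_rot": TCP orientation; "contact_force": force on the tool from outside, world axes, zero at the start; "moment": the same for the moment, N m; "grip_width": finger opening in mm; "finger_force": force on a finger pad.
Only numpy, scipy, OpenCV 4.12 (cv2) and the standard library are available. Lean on these libraries where they do the work, as an engineer would, in place of code of your own. Each camera call takes 0.05 s, during which the arm holds its last target. There are 200 camera calls.

## Working session

There is one attempt and no reset: what is moved stays moved. The work goes in short steps, Python scripts to look and compute and a tool call to move; the robot and the scene stay as the last step left them, time stands still between calls to the robot, and variables do not carry over. Pictures are saved under pics/ and viewed, at most 10 in all, crops included, and the job is handed in when it is done.

Besides the shell and the picture viewer there is one more tool, called after "Request:" as name(argument=value, ...) on one line, values as JSON. arm_command: Moves the arm, as the interface text tells. Its arguments: {"type":"object","properties":{"gripper":{"type":"array"},"dp":{"type":"array"},"twist":{"type":"array"}},"required":["gripper","dp","twist"]}

```bash
ls; mkdir -p pics
python3 - <<'E'
from plant import *
import cv2
for n in("scene","top"):
    im=capture(n); cv2.imwrite(f"pics/{n}0.png",im[:,:,::-1]); c=get_calibration(n); print(c)
o=get_obs(); print(o)
E
```

```text
pics
{'mtx': array([[376.59894474,   0.        , 320.73693303],
       [  0.        , 376.59894474, 194.24816242],
       [  0.        ,   0.        ,   1.        ]]), 'dist_coeffs': array([-0.09010646,  0.        ,  0.        ,  0.        ,  0.        ]), 'position': array([ 946.81439792,  294.7095155 , 1165.51027517]), 'attitude': array([-2.59196531,  0.01479019,  2.47523898])}
{'mtx': array([[446.57292751,   0.        , 320.72186715],
       [  0.        , 446.57292751, 201.25471886],
       [  0.        ,   0.        ,   1.        ]]), 'dist_coeffs': array([-0.09392473,  0.        ,  0.        ,  0.        ,  0.        ]), 'position': array([ 321.63270931, -180.73990243, 1338.25325498]), 'attitude': array([-2.92817379e+00,  1.87748096e-03, -1.44863170e+00])}
{'time': 0.1, 'joint_positions': array([-1.41701244e+00,  3.42645524e-01,  1.52488189e+00, -4.22665365e-05,
        1.27543150e+00, -1.46007720e-01]), 'dq': array([ 0.00105824, -0.0024939 , -0.00189464,  0.00021045,  0.00037607,
       -0.00059352]), 'tau': array([ 1.77400590e-03, -4.32004058e+01, -2.44695050e+01,  7.19782873e-02,
        5.26703009e-02, -5.42052862e-05]), 'tool_pos': array([ 154.99333157, -501.22615201,  226.13219947]), 'tcp_rot': array([-3.14023505e+00, -1.58787370e-04,  2.99803831e-01]), 'contact_force': array([-0.93573678,  0.2950796 ,  0.06614145]), 'moment': array([ 0.017648  ,  0.01420504, -0.04280357]), 'finger_force': 0.0, 'grip_width': 92.00398112135612}
```

View pics/scene0.png

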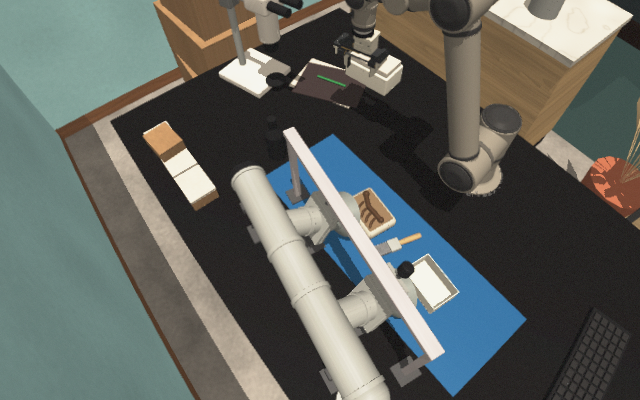

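View pics/top0.png

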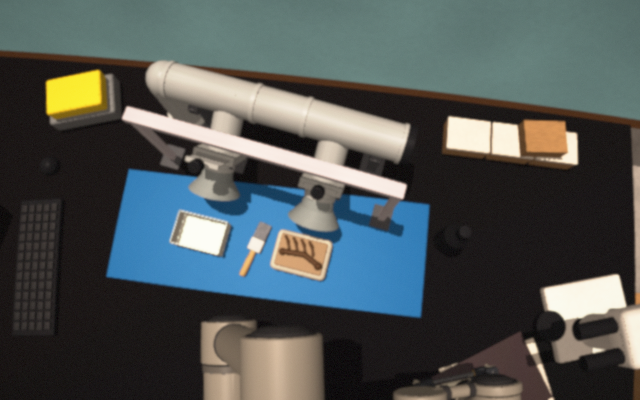

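The scene view shows the fossil at about (370,210), its hood behind it, and the tub at (433,283) with the open gate's knob at (405,269). In the top view knob A is near (317,192), knob B near (196,166), and the light bar runs from (126,113) to (405,190). Next I'll look at enlarged crops.

Run:
```python
import cv2
a=cv2.imread("pics/top0.png"); 
c=cv2.convertScaleAbs(cv2.resize(a[95:215,120:420][:, :],None,fx=2.6,fy=2.6,interpolation=cv2.INTER_CUBIC),alpha=1.3,beta=25)
b=cv2.imread("pics/scene0.png"); 
d=cv2.convertScaleAbs(cv2.resize(b[170:300,290:450],None,fx=2,fy=2,interpolation=cv2.INTER_CUBIC),alpha=1.3,beta=25)
d=cv2.copyMakeBorder(d,0,0,0,780-d.shape[1],cv2.BORDER_CONSTANT)
import numpy as np; o=np.vstack([c[:, :780],d]);print(o.shape); cv2.imwrite("pics/c1.png",o)
```

```text
(572, 780, 3)
```

View pics/c1.png

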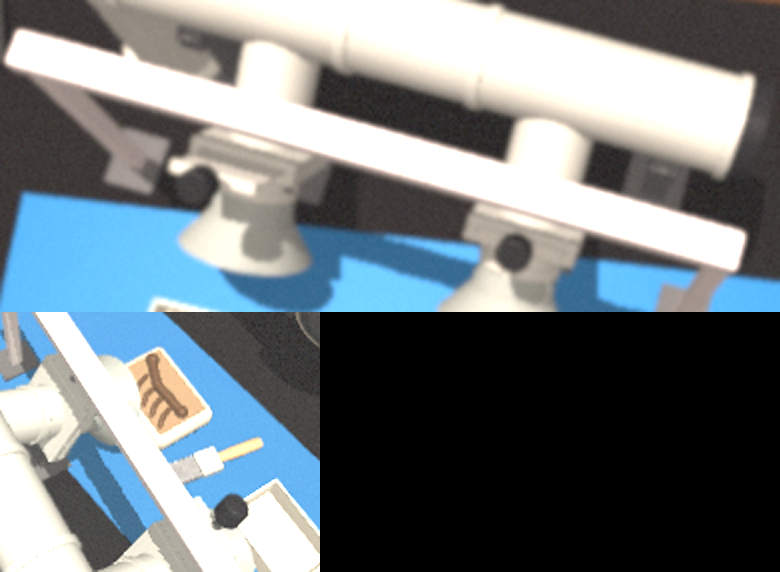

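```bash
cat > h.py <<'E'
import numpy as np,cv2
from scipy.spatial.transform import Rotation as Ro
from scipy.optimize import least_squares
from plant import *
def proj(n,P):
    c=get_calibration(n); R=Ro.from_euler('xyz',c['attitude']).as_matrix()
    return cv2.projectPoints((np.atleast_2d(P)-c['position'])@R,np.zeros(3),np.zeros(3),c['mtx'],c['dist_coeffs'])[0][:,0]
def ray(n,uv,z):
    c=get_calibration(n); R=Ro.from_euler('xyz',c['attitude']).as_matrix()
    p=cv2.undistortPoints(np.array([[uv]],float),c['mtx'],c['dist_coeffs'])[0,0]
    d=R@[p[0],p[1],1]; return c['position']+d*(z-c['position'][2])/d[2]
def frame(yaw,s=1):
    ex=np.array([np.cos(yaw),np.sin(yaw),0]); ey=np.array([-ex[1],ex[0],0])
    z=-.5*ex+np.cos(np.pi/6)*np.array([0,0,1]); return ex,ey,z
E
python3 - <<'E'
from h import *
obs=[("top",(318.1,191.9)),("top",(195.4,166.5)),("scene",(406,269.5)),("top",(126.5,106.5)),("top",(407.3,185.4))]
def model(v):
    x,y,yaw,q=v; ex,ey,ez=frame(yaw); A=np.array([x,y,230]); B=A+300*ey+q*ez
    m=A+150*ey+50*ex; m[2]=347   # top back edge
    return [A,B,B,m+350*ey,m-350*ey]
f=lambda v:np.concatenate([proj(n,P)[0]-u for (n,u),P in zip(obs,model(v))])
a=ray("top",obs[0][1],230); print(a)
r=least_squares(f,[a[0],a[1],-.2,65],x_scale=[10,10,.1,10],loss='soft_l1'); print(r.x,f(r.x).round(1))
A,B,_,_,_=model(r.x);print(A,B,np.hypot(*A[:2]),np.hypot(*B[:2]))
for n,u,z in[("top",(457,232),200),("top",(303,254),58),("top",(200,233),55),("top",(243,275),10),("top",(262,225),10)]: print(u,ray(n,u,z).round())
E
```

```text
[ 583.19310277 -139.79153344  230.        ]
[ 5.81042498e+02 -1.38236551e+02 -1.66180431e-01  7.07088304e+01] [-0.7  0.7  0.9  0.2 -0.  -0.5  0.2 -0.4 -0.7 -0.7]
[ 581.0424983 -138.236551   230.       ] [595.80011786 163.47879057 291.23564344] 597.2601852348707 617.8212487532949
(457, 232) [ 528. -509.  200.]
(303, 254) [ 437. -113.   58.]
(200, 233) [460. 194.  55.]
(243, 275) [358.  58.  10.]
(262, 225) [513.  24.  10.]
```

Fit is consistent (residuals under 1 px): knob A is at (581,−138,230), knob B is about 71 mm out, and yaw is −0.166 rad. I'll rise, turn and set out.

Request:
arm_command(gripper=[91.8,91.8,91.8,91.8,91.8], dp=[[0.6,-1,-0.6],[0.6,-1,-0.6],[0.6,-1,-0.6],[0.6,-1,-0.6],[0.6,-1,-0.6]], twist=[1,1,1,1,1])

```text
time: 0.72
tool_pos: [213.6, -368.1, 301.9]
tcp_rot: [-3.141, 0.0, -0.14]
contact_force: [-0.1, 0.2, -0.2]
grip_width: 92.0
finger_force: 0.0
```

Request:
arm_command(gripper=[91.8,91.8,91.8,91.8,91.8], dp=[[0.8,-1,0],[0.8,-1,0],[0.8,-1,0],[0.8,-1,0],[0.8,-1,0]], twist=[0.3,0,0,0,0])

```text
time: 1.35
tool_pos: [332.3, -260.5, 301.5]
tcp_rot: [-3.141, 0.0, -0.163]
contact_force: [0.2, -0.4, 0.3]
grip_width: 91.9
finger_force: 0.0
```

Request:
arm_command(gripper=[91.8,91.8,91.8,91.8,91.8], dp=[[0.8,-1,0],[0.8,-1,0],[0.8,-1,0],[0.8,-1,0],[0.8,-1,0]], twist=[0,0,0,0,0])

```text
time: 1.98
tool_pos: [451.3, -153.4, 301.4]
tcp_rot: [-3.141, 0.001, -0.163]
contact_force: [-0.4, -0.0, 0.2]
grip_width: 91.8
finger_force: 0.0
```

```bash
cat >> h.py <<'E'
A=np.array([581.04,-138.24,230]); EX,EY,EZ=frame(-.1662); B0=A+300*EY
def rel(P0=A):
    o=get_obs(); d=o['tool_pos']-P0; R=Ro.from_euler('xyz',o['tcp_rot']).as_matrix()
    print("t",round(o['time'],2),"rel ex,ey,z",(d@EX).round(1),(d@EY).round(1),d[2].round(1),"rot",o['tcp_rot'].round(3),"F",(o['contact_force']@np.c_[EX,EY,[0,0,1]]).round(1),"w",round(o['grip_width'],1),"ff",round(o['finger_force'],1),"q",o['joint_positions'].round(3))
E
python3 -c "
from h import *
rel()
cv2.imwrite('pics/s1.png',np.vstack([cv2.resize(capture('scene')[60:290,220:450,::-1],None,fx=2,fy=2)]))
cv2.imwrite('pics/t1.png',cv2.resize(capture('top')[90:270,170:440,::-1],None,fx=2.5,fy=2.5)) 
a=cv2.imread('pics/s1.png');cv2.imwrite('pics/s1.png',cv2.convertScaleAbs(a,alpha=1.3,beta=20))"
```

```text
t 1.98 rel ex,ey,z -125.5 -36.4 71.4 rot [-3.141e+00  1.000e-03 -1.630e-01] F [-0.3 -0.1  0.2] w 91.8 ff 0.0 q [-0.489  0.202  1.51  -0.     1.43   1.245]
```

View pics/s1.png

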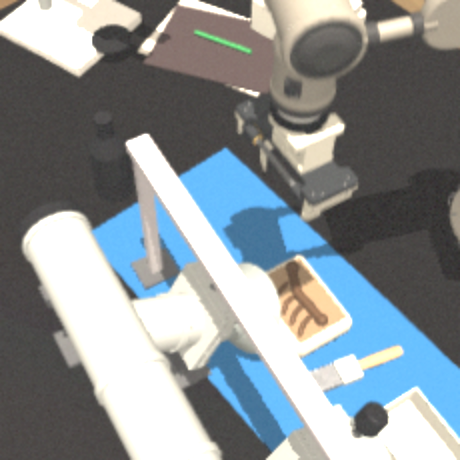

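The enlarged view shows the gripper hanging clear in front of the bar; its black crossbar (190 mm) lies along the closing line. Knob B is at crop (370,418) and the fossil is untouched. Knob A is hidden behind the light bar, so I'll go down in front of it.

Request:
arm_command(gripper=[60,60,60,60,60], dp=[[0.6,-0.3,0.65],[0.6,-0.3,0.65],[0.6,-0.3,0.65],[0.6,-0.3,0.65],[0.6,-0.26,0.65]], twist=[0,0,0,0,0])

```text
time: 2.7
tool_pos: [531.5, -130.2, 218.6]
tcp_rot: [-3.141, 0.001, -0.163]
contact_force: [0.2, 0.1, 0.0]
grip_width: 60.0
finger_force: 0.0
```

```bash
python3 -c "
from h import *
rel()
a=cv2.resize(capture('scene')[60:290,220:450,::-1],None,fx=1.7,fy=1.7)
b=cv2.resize(capture('top')[120:250,230:410,::-1],None,fx=2.2,fy=2.2)
b=cv2.copyMakeBorder(b,0,a.shape[0]-b.shape[0],0,0,cv2.BORDER_CONSTANT)
cv2.imwrite('pics/2.png',cv2.convertScaleAbs(np.hstack([a,b]),alpha=1.4,beta=20))"
```

```text
t 2.7 rel ex,ey,z -50.2 -0.2 -11.4 rot [-3.141e+00  1.000e-03 -1.630e-01] F [0.2 0.1 0. ] w 60.0 ff 0.0 q [-0.38   0.39   1.475 -0.     1.278  1.354]
```

View pics/2.png

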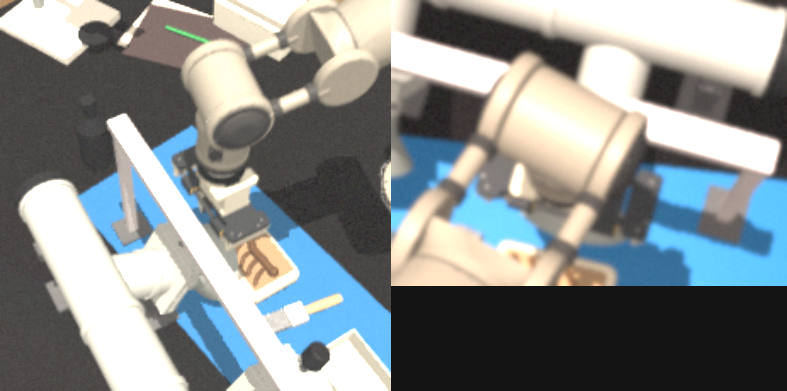

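The gripper hangs just in front of the bar, centred on hood A, with no contact. I'll creep forward and feel for the bar.

Request:
arm_command(gripper=[60,60,60,60,60], dp=[[0.4,0,0],[0.3,0,0],[0.16,0,0],[0,0,0],[0,0,0]], twist=[0,0,0,0,0])

```text
time: 3.42
tool_pos: [551.7, -134.0, 220.6]
tcp_rot: [3.141, -0.0, -0.163]
contact_force: [0.0, -0.0, -0.2]
grip_width: 60.0
finger_force: 0.0
```

Request:
arm_command(gripper=[60,60,60,60,60], dp=[[0.06,0,0],[0,0,0],[0.06,0,0],[0,0,0],[0,0,0]], twist=[0,0,0,0,0])

```text
time: 4.05
tool_pos: [554.8, -134.4, 220.4]
tcp_rot: [3.142, -0.0, -0.163]
contact_force: [0.1, 0.9, -0.2]
grip_width: 60.1
finger_force: 0.0
```

Request:
arm_command(gripper=[60,60,60,60,60], dp=[[0.04,0,0],[0,0,0],[0.04,0,0],[0,0,0],[0,0,0]], twist=[0,0,0,0,0])

```text
time: 4.68
tool_pos: [556.8, -134.7, 220.5]
tcp_rot: [3.142, -0.0, -0.163]
contact_force: [-0.5, -0.2, -1.0]
grip_width: 60.0
finger_force: 0.0
```

Request:
arm_command(gripper=[60,60,60,60,60], dp=[[0.04,0,0],[0,0,0],[0.04,0,0],[0,0,0],[0,0,0]], twist=[0,0,0,0,0])

```text
time: 5.3
tool_pos: [558.7, -135.1, 220.5]
tcp_rot: [3.142, 0.0, -0.163]
contact_force: [-0.0, 0.8, -0.5]
grip_width: 60.3
finger_force: 0.0
```

Request:
arm_command(gripper=[60,60,60,60,60], dp=[[0.06,0,0],[0,0,0],[0,0,0],[0,0,0],[0,0,0]], twist=[0,0,0,0,0])

```text
time: 5.92
tool_pos: [560.0, -135.3, 220.4]
tcp_rot: [3.142, 0.0, -0.163]
contact_force: [-4.2, 1.1, 0.6]
grip_width: 59.9
finger_force: 0.0
```

Request:
arm_command(gripper=[60,60,60,60,60], dp=[[0.06,0,0],[0,0,0],[0,0,0],[0,0,0],[0,0,0]], twist=[0,0,0,0,0])

```text
time: 6.55
tool_pos: [561.6, -135.4, 219.8]
tcp_rot: [-3.141, 0.001, -0.163]
contact_force: [0.2, -0.4, -8.3]
grip_width: 60.0
finger_force: 0.0
```

The force turned downward (−8 N), so the gripper's crossbar is catching the underside of the light bar. I'll back off, lower 8 mm and come in beneath it.

Request:
arm_command(gripper=[60,60,60,60,60], dp=[[-0.16,0,0],[0,0,0.32],[0.06,0,0],[0.06,0,0],[0,0,0]], twist=[0,0,0,0,0])

```text
time: 7.18
tool_pos: [561.0, -135.5, 212.7]
tcp_rot: [3.141, -0.001, -0.163]
contact_force: [0.4, -0.2, -0.4]
grip_width: 59.9
finger_force: 0.0
```

Request:
arm_command(gripper=[60,60,60,60,60], dp=[[0.08,0,0],[0,0,0],[0,0,0],[0,0,0],[0,0,0]], twist=[0,0,0,0,0])

```text
time: 7.8
tool_pos: [562.7, -135.7, 212.5]
tcp_rot: [3.142, 0.0, -0.163]
contact_force: [0.2, -0.5, -0.6]
grip_width: 60.0
finger_force: 0.0
```

Request:
arm_command(gripper=[60,60,60,60,60], dp=[[0.06,0,0],[0,0,0],[0,0,0],[0,0,0],[0,0,0]], twist=[0,0,0,0,0])

```text
time: 8.43
tool_pos: [564.2, -136.0, 212.5]
tcp_rot: [3.141, -0.0, -0.163]
contact_force: [-0.1, -0.2, 0.8]
grip_width: 60.2
finger_force: 0.0
```

No contact now: the pads' leading edge is about level with the knob's widest part. I'll lower another 8 mm so the crossbar clears the bar during the pull, then grip.

Request:
arm_command(gripper=[60,60,60,60,60], dp=[[0,0,0.16],[0,0,0.16],[0.04,0,0],[0,0,0],[0,0,0]], twist=[0,0,0,0,0])

```text
time: 9.05
tool_pos: [565.3, -136.1, 204.6]
tcp_rot: [3.141, -0.0, -0.163]
contact_force: [0.2, 0.3, -0.9]
grip_width: 60.2
finger_force: 0.0
```

Request:
arm_command(gripper=[45,30,20,20,20], dp=[[0,0,0],[0,0,0],[0,0,0],[0,0,0],[0,0,0]], twist=[0,0,0,0,0])

```text
time: 9.68
tool_pos: [565.3, -136.0, 204.5]
tcp_rot: [-3.141, -0.0, -0.163]
contact_force: [1.0, 1.3, 0.2]
grip_width: 32.1
finger_force: 29.2
```

```bash
python3 -c "
from h import *
rel()"
```

```text
t 9.68 rel ex,ey,z -15.9 -0.4 -25.5 rot [-3.141 -0.    -0.163] F [0.8 1.4 0.2] w 32.1 ff 29.2 q [-0.368  0.463  1.399  0.     1.28   1.365]
```

Gripped, slightly in front of the diameter (32 mm instead of 36). I'll try a 12 mm pull along the slide.

Request:
arm_command(gripper=[20,20,20,20,20], dp=[[-0.06,0,-0.1],[-0.06,0,-0.1],[-0.06,0,-0.1],[-0.06,0,-0.1],[0,0,0]], twist=[0,0,0,0,0])

```text
time: 10.3
tool_pos: [559.5, -135.0, 214.6]
tcp_rot: [-3.141, -0.001, -0.163]
contact_force: [2.1, 0.9, -1.7]
grip_width: 32.3
finger_force: 29.0
```

Request:
arm_command(gripper=[20,20,20,20,20], dp=[[-0.06,0,-0.104],[-0.06,0,-0.104],[-0.06,0,-0.104],[-0.06,0,-0.104],[-0.06,0,-0.104]], twist=[0,0,0,0,0])

```text
time: 10.92
tool_pos: [552.0, -133.8, 227.7]
tcp_rot: [-3.141, -0.001, -0.163]
contact_force: [5.1, 1.8, -2.8]
grip_width: 32.1
finger_force: 28.8
```

```bash
python3 -c "
from h import *
rel()
a=cv2.resize(capture('scene')[110:240,290:400,::-1],None,fx=4,fy=4,interpolation=cv2.INTER_CUBIC)
b=cv2.resize(capture('top')[140:250,260:370,::-1],None,fx=3,fy=3)
b=cv2.copyMakeBorder(b,0,a.shape[0]-b.shape[0],0,0,cv2.BORDER_CONSTANT)
cv2.imwrite('pics/3.png',cv2.convertScaleAbs(np.hstack([a,b]),alpha=1.5,beta=30))"
```

```text
t 10.93 rel ex,ey,z -29.4 -0.4 -2.3 rot [-3.141e+00 -1.000e-03 -1.630e-01] F [ 4.8  2.6 -2.8] w 32.1 ff 28.8 q [-0.373  0.42   1.402  0.     1.319  1.361]
```

View pics/3.png

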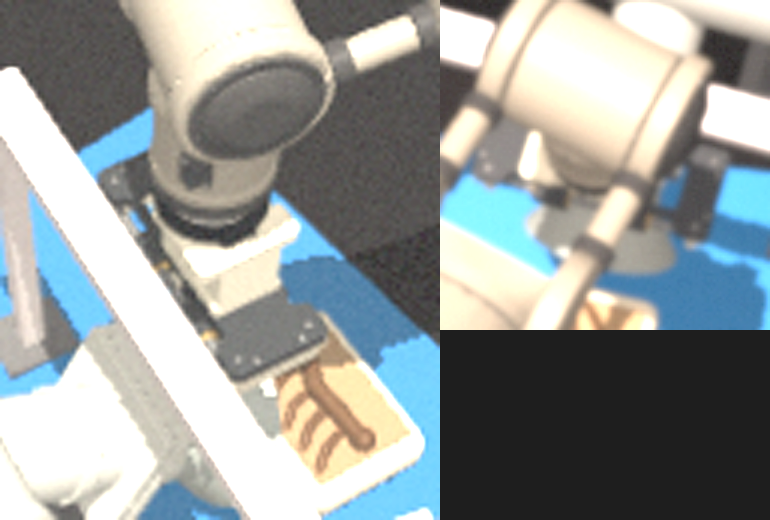

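The knob stays hidden, but the force along the slide (−4.8 N) matches plain sliding plus the blade's weight, and the grip width is unchanged. The gate is therefore following, at about 27 mm. I'll pull the remaining 17 mm.

Request:
arm_command(gripper=[20,20,20,20,20], dp=[[-0.08,0,-0.15],[-0.09,0,-0.15],[-0.08,0,-0.15],[-0.09,0,-0.15],[0,0,0]], twist=[0,0,0,0,0])

```text
time: 11.65
tool_pos: [543.4, -132.3, 242.8]
tcp_rot: [-3.141, -0.0, -0.163]
contact_force: [2.1, 3.9, 0.5]
grip_width: 32.1
finger_force: 29.1
```

```bash
python3 -c "
from h import *
rel()"
```

```text
t 11.65 rel ex,ey,z -38.1 -0.4 12.8 rot [-3.141 -0.    -0.163] F [1.5 4.2 0.5] w 32.1 ff 29.1 q [-0.376  0.394  1.401  0.     1.347  1.357]
```

Request:
arm_command(gripper=[60,60,60,60,60], dp=[[0,0,0],[0,0,0],[-0.3,0,0],[-1,0,0],[-1,0,-0.5]], twist=[0,0,0,0,0])

```text
time: 12.28
tool_pos: [484.9, -123.0, 254.1]
tcp_rot: [-3.141, 0.003, -0.163]
contact_force: [0.0, -0.1, 0.5]
grip_width: 59.8
finger_force: 0.0
```

Request:
arm_command(gripper=[60,60,60,60,60], dp=[[-0.5,-1,-1],[-0.5,-1,-1],[0,-1,-1],[0,-1,-0.5],[0,-1,0]], twist=[0,0,0,0,0])

```text
time: 12.9
tool_pos: [482.1, 4.7, 343.7]
tcp_rot: [3.141, -0.002, -0.163]
contact_force: [0.1, 0.8, -0.3]
grip_width: 60.1
finger_force: 0.0
```

```bash
python3 -c "
from h import *
rel()
a=cv2.resize(capture('top')[100:250,170:420,::-1],None,fx=3,fy=3,interpolation=cv2.INTER_CUBIC)
cv2.imwrite('pics/4.png',cv2.convertScaleAbs(a,alpha=1.4,beta=30))
for q in (0,30,40,44,48): print(q,((proj('top',A+q*EZ)[0]-[170,100])*3).round(), ((proj('top',A+EY*300+q*EZ+26*EZ)[0]-[170,100])*3).round())"
```

```text
t 12.9 rel ex,ey,z -121.2 124.6 113.7 rot [ 3.141e+00 -2.000e-03 -1.630e-01] F [-0.   0.8 -0.3] w 60.1 ff 0.0 q [-1.490e-01  1.940e-01  1.407e+00 -1.000e-03  1.538e+00  1.585e+00]
0 [442. 278.] [100. 189.]
30 [437. 288.] [ 86. 196.]
40 [435. 291.] [ 81. 199.]
44 [434. 292.] [ 79. 200.]
48 [433. 294.] [ 77. 201.]
```

View pics/4.png

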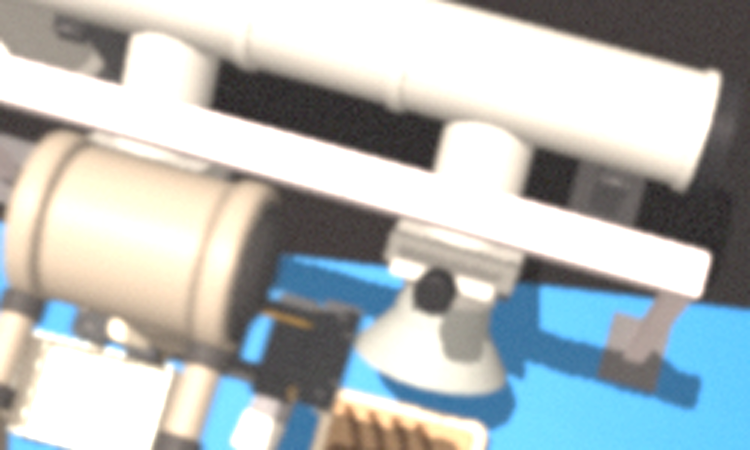

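Knob A now sits at crop (434,290); the prediction for 44 mm out is (434,292), so it is in the half-way notch. I'll go to knob B the same way, open around it from the front.

Request:
arm_command(gripper=[60,60,60,60,60], dp=[[0,-1,0],[0,-1,0.4],[0,-1,0.8],[0,-1,0.9],[0,-1,0.9]], twist=[0,0,0,0,0])

```text
time: 13.58
tool_pos: [502.1, 127.6, 266.7]
tcp_rot: [3.141, 0.0, -0.163]
contact_force: [0.2, 0.3, -0.5]
grip_width: 59.9
finger_force: 0.0
```

Request:
arm_command(gripper=[60,60,60,60,60], dp=[[0,-1,0],[0,-1,0],[0,0,0],[0.4,0,0],[0.4,0,0]], twist=[0,0,0,0,0])

```text
time: 14.2
tool_pos: [531.1, 172.5, 267.6]
tcp_rot: [3.141, -0.0, -0.164]
contact_force: [-0.1, -0.3, -0.1]
grip_width: 60.4
finger_force: 0.0
```

```bash
python3 -c "
from h import *
rel(B0)
a=cv2.resize(capture('scene')[190:310,300:460,::-1],None,fx=4,fy=4,interpolation=cv2.INTER_CUBIC)
cv2.imwrite('pics/5.png',cv2.convertScaleAbs(a,alpha=1.4,beta=30))
for q in (0,40,44,48): print(q,((proj('scene',A+q*EZ)[0]-[300,190])*4).round(), ((proj('scene',B0+q*EZ+26*EZ)[0]-[300,190])*4).round())"
```

```text
t 14.2 rel ex,ey,z -100.6 -1.8 37.6 rot [ 3.141 -0.    -0.164] F [-0.1 -0.4 -0.1] w 60.4 ff 0.0 q [ 0.177  0.377  1.358 -0.     1.406  1.912]
0 [129.  25.] [383. 354.]
40 [155. -13.] [420. 320.]
44 [157. -16.] [423. 317.]
48 [160. -20.] [427. 313.]
```

View pics/5.png

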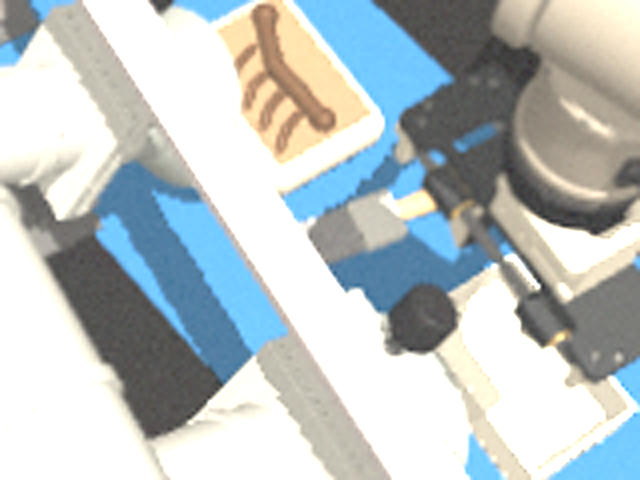

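Knob B is at crop (422,318), as predicted for about 70 mm out, and it is free in front of the open gripper. I'll move forward 49 mm and grip.

Request:
arm_command(gripper=[60,60,60,60,60], dp=[[0.6,-0.06,0.04],[0.6,0,0],[0.46,0,0],[0.3,0,0],[0,0,0]], twist=[0,0,0,0,0])

```text
time: 14.88
tool_pos: [579.3, 166.9, 266.2]
tcp_rot: [3.141, 0.0, -0.163]
contact_force: [-0.4, 0.8, 0.2]
grip_width: 60.1
finger_force: 0.0
```

Request:
arm_command(gripper=[45,30,20,20,20], dp=[[0,0,0],[0,0,0],[0,0,0],[0,0,0],[0,0,0]], twist=[0,0,0,0,0])

```text
time: 15.5
tool_pos: [578.8, 166.1, 266.5]
tcp_rot: [3.14, 0.0, -0.163]
contact_force: [-1.4, -5.5, 0.5]
grip_width: 30.1
finger_force: 29.3
```

```bash
python3 -c "
from h import *
rel(B0)"
```

```text
t 15.5 rel ex,ey,z -52.6 -0.2 36.5 rot [ 3.14   0.    -0.163] F [-0.5 -5.6  0.5] w 30.1 ff 29.3 q [ 0.153  0.463  1.226 -0.002  1.453  1.888]
```

Request:
arm_command(gripper=[20,20,20,20,20], dp=[[0.12,0,0.21],[0.14,0,0.24],[0.14,0,0.24],[0.14,0,0.24],[0.14,0,0.24]], twist=[0,0,0,0,0])

```text
time: 16.12
tool_pos: [595.1, 163.4, 238.0]
tcp_rot: [3.14, 0.001, -0.163]
contact_force: [-3.8, -5.2, 2.7]
grip_width: 30.4
finger_force: 29.6
```

Request:
arm_command(gripper=[20,20,20,20,20], dp=[[0.12,0,0.21],[0.12,0,0.21],[0.12,0,0.21],[0.12,0,0.21],[0,0,0]], twist=[0,0,0,0,0])

```text
time: 16.75
tool_pos: [607.5, 161.3, 216.0]
tcp_rot: [3.14, 0.0, -0.163]
contact_force: [-0.5, -5.3, -1.0]
grip_width: 30.1
finger_force: 29.2
```

```bash
python3 -c "
from h import *
rel(B0)"
```

```text
t 16.75 rel ex,ey,z -23.4 -0.2 -14.0 rot [ 3.14   0.    -0.163] F [ 0.4 -5.3 -1. ] w 30.1 ff 29.2 q [ 0.139  0.544  1.23  -0.002  1.369  1.873]
```

Gate B has followed for 58 mm. Now the last 12–14 mm.

Request:
arm_command(gripper=[20,20,20,20,20], dp=[[0.07,0,0.12],[0.07,0,0.12],[0.07,0,0.12],[0.07,0,0.12],[0,0,0]], twist=[0,0,0,0,0])

```text
time: 17.38
tool_pos: [613.1, 160.4, 206.3]
tcp_rot: [3.14, 0.001, -0.163]
contact_force: [-9.9, -6.5, 13.0]
grip_width: 29.9
finger_force: 30.4
```

```bash
python3 -c "
from h import *
rel(B0)"
```

```text
t 17.38 rel ex,ey,z -17.8 -0.2 -23.7 rot [ 3.14e+00  1.00e-03 -1.63e-01] F [-8.7 -8.1 13. ] w 29.9 ff 30.4 q [ 1.360e-01  5.610e-01  1.228e+00 -1.000e-03  1.355e+00  1.870e+00]
```

Request:
arm_command(gripper=[20,20,20,20,20], dp=[[0.04,0,0.07],[0.02,0,0.03],[0,0,0],[0,0,0],[0,0,0]], twist=[0,0,0,0,0])

```text
time: 18.0
tool_pos: [613.3, 160.4, 206.0]
tcp_rot: [3.14, 0.002, -0.163]
contact_force: [-20.8, -6.3, 25.2]
grip_width: 30.1
finger_force: 31.4
```

```bash
python3 -c "
from h import *
rel(B0)"
```

```text
t 18.0 rel ex,ey,z -17.5 -0.1 -24.0 rot [ 3.14e+00  2.00e-03 -1.63e-01] F [-19.4  -9.7  25.2] w 30.1 ff 31.4 q [ 1.360e-01  5.610e-01  1.227e+00 -1.000e-03  1.356e+00  1.869e+00]
```

Hard stop: the force has risen to about 31 N with no movement, so gate B is home. I'll relax the push, release and withdraw.

Request:
arm_command(gripper=[20,60,60,60,60], dp=[[-0.05,0,-0.08],[0,0,0],[0,0,0],[-0.2,0,0],[-0.8,0,0]], twist=[0,0,0,0,0])

```text
time: 18.62
tool_pos: [590.1, 165.4, 202.9]
tcp_rot: [-3.142, 0.0, -0.163]
contact_force: [-1.0, -0.2, 0.1]
grip_width: 59.2
finger_force: 0.0
```

Request:
arm_command(gripper=[60,60,60,60,60], dp=[[-1,0,0],[-1,0,-0.5],[-1,0.5,-1],[-0.6,0.6,-1],[0,0.6,-1]], twist=[0,0,0,0,0])

```text
time: 19.25
tool_pos: [493.1, 138.2, 292.0]
tcp_rot: [-3.141, 0.0, -0.162]
contact_force: [0.8, -0.6, 1.2]
grip_width: 59.9
finger_force: 0.0
```

Request:
arm_command(gripper=[60,60,60,60,60], dp=[[-0.8,0,-0.8],[-0.8,0,-0.8],[-0.6,0,0],[0,0,0],[0,0,0]], twist=[0,0,0,0,0])

```text
time: 19.88
tool_pos: [440.2, 146.9, 330.2]
tcp_rot: [3.141, 0.001, -0.163]
contact_force: [0.3, 0.9, 0.1]
grip_width: 59.7
finger_force: 0.0
```

```bash
python3 -c "
from h import *
rel(B0)
t=capture('top');s=capture('scene')
a=cv2.resize(t[90:280,160:470,::-1],None,fx=2.5,fy=2.5,interpolation=cv2.INTER_CUBIC)
cv2.imwrite('pics/6.png',cv2.convertScaleAbs(a,alpha=1.4,beta=30))
for q in (0,5,40,44,48): print(q,((proj('top',A+q*EZ)[0]-[160,90])*2.5).round(1), ((proj('top',B0+q*EZ)[0]-[160,90])*2.5).round(1))"
```

```text
t 19.88 rel ex,ey,z -186.1 -42.1 100.2 rot [ 3.141e+00  1.000e-03 -1.630e-01] F [0.2 1.  0.1] w 59.7 ff 0.0 q [ 0.157  0.165  1.479 -0.     1.499  1.89 ]
0 [393.5 256.6] [118.1 177.3]
5 [392.7 257.9] [116.3 178.3]
40 [387.4 267.4] [103.  185.3]
44 [386.7 268.6] [101.4 186.1]
48 [386.1 269.7] [ 99.9 186.9]
```

View pics/6.png

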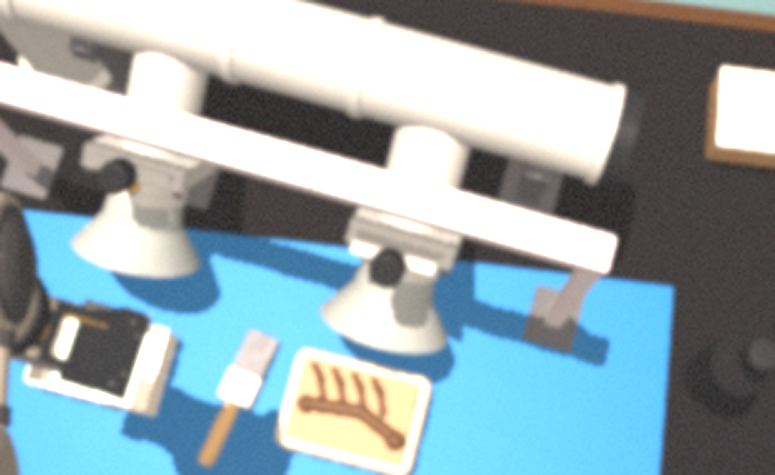

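Knob B is at crop (119,174), matching the home prediction (118,177). Knob A is at (387,267), matching the 44 mm prediction. The fossil and brush lie as before, and the arm is clear, so I'm handing in.

```bash
python3 -c "
from plant import *
print(close_job())"
```

```text
the job is handed in; nothing more can be done
None
```

The fossil's gate is in its half-way notch, the other gate was then pushed fully home, the bench items look undisturbed in the last top view (the tub is partly behind the gripper), and the job was handed in at about 20 s; no verdict was returned.

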